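# Offer the shelf rail into the pastry case through its hatch

### The job

The pastry display case is to get its shelf rail back. Pick up the long rail from the counter (not the short one), tilt it and work it diagonally down through the hatch in the top of the case, which is too small for it to pass level, and finish still holding it inside the case: the whole rail under the case's top and well clear of its floor, level and along the case, touching nothing but the gripper, so that a colleague could screw it on. Do not let go at the end, and leave the tart in the case, the short rail and the dessert cup where they are.

Things in the scene. Friction and masses are not known exactly. Their poses are not given: they have to be found in the camera images.
- case: Fixed display case, a closed box 410 (its x) x 240 (y) x 220 mm high. Origin: centre of its underside, z up, x roughly away from the robot. Floor surface at z = 15 mm; clear walls 6 mm thick; steel top plate 6 mm thick (z = 214 to 220 mm) with one hatch in its middle, 220 mm along x by 150 mm along y, always open, the only way in.
- hatch (a point): Centre of the hatch, level with the upper face of the case's top plate; axes as the case's.
- rail: The long shelf rail: straight aluminium bar, 265 (its x) x 22 (y) x 14 mm thick (z), dark end plugs flush with it, both ends alike; about 0.16 kg, evenly spread. Lies flat and loose on the counter left of the case, roughly pointing away from the robot. Origin at the middle of its underside, z up.
- rail_mid (a point): The middle of the long rail (centre of the bar, 7 mm above its underside).
- rail_end_a (a point): Centre of the long rail's end face at its +x end, 132.5 mm from the middle.
- rail_end_b (a point): Centre of the long rail's end face at its -x end, 132.5 mm from the middle.
- short_rail: A shorter rail of the same make, 150 x 22 x 14 mm, not wanted; lies flat on the counter about 160 mm beside the long one (either may be the nearer to the case). Origin at the middle of its underside, x along it.
- tart: Small tart in a round white dish, 56 mm across and 43 mm high over all, standing loose on the case's floor near its +y wall: its centre 70 to 78 mm to the +y side of the case's long middle line. Origin at the centre of its underside.
- dessert_cup: Clear cup of dessert with a domed lid, 84 mm across, 143 mm high, on the counter beyond the rails. Origin at the centre of its underside.

How it is judged:
On the way:
1. the long rail, tilted, is part way through the hatch: one end below the case's top, the other above it (x of rail_mid in the frame of hatch between -0.2 and 0.2 m and y of rail_mid in the frame of hatch between -0.1 and 0.1 m and ((z of rail_end_a in the frame of hatch below -0.02 m and z of rail_end_b in the frame of hatch above 0.01 m) or (z of rail_end_b in the frame of hatch below -0.02 m and z of rail_end_a in the frame of hatch above 0.01 m))), for 0.1 s.
At the end, for the whole second after the job is handed in: The gripper still holds the long rail at rest inside the case: middle within the case, both ends under the top plate and at least 30 mm above the floor, level within 0.22 rad, along the case within 0.3 rad, touching neither case nor tart (x of rail_mid in the frame of case between -0.07 and 0.07 m and y of rail_mid in the frame of case between -0.1 and 0.1 m and z of rail_end_a in the frame of case between 0.045 and 0.206 m and z of rail_end_b in the frame of case between 0.045 and 0.206 m and angle between rail's own x axis and vertical between 1.35 and 1.79 rad and angle between the x axis of rail and the x axis of case, either way round below 0.3 rad and contact force between rail and the fingers above 1 N and contact force between rail and case below 0.2 N and contact force between rail and tart below 0.2 N and linear speed of rail below 0.03 m/s); the arm keeps its last pose, push and grip.
It fails at once if the tart is pushed more than 20 mm or tipped (distance of tart from where it was at the start of the episode above 0.02 m or angle between tart's own z axis and vertical above 0.5 rad).
It fails at once if the short rail is moved more than 30 mm (distance of short_rail from where it was at the start of the episode above 0.03 m).
It fails at once if the dessert cup is moved more than 30 mm or tipped (distance of dessert_cup from where it was at the start of the episode above 0.03 m or angle between dessert_cup's own z axis and vertical above 0.5 rad).
It also fails if it takes over 48 s, if anything falls off the work surface, if the arm or the gripper's body presses on something with over 40 N, if the wrist force passes 120 N, or if a joint passes its speed limit or range.

### The arm

A 6-joint arm with a two-finger parallel gripper is mounted at the origin on the work surface. World frame = base frame: x ahead of the robot, y to its left, z up, the work surface at z = 0. Lengths are in m, angles in rad, forces in N, time in s.
With the tool pointing down it reaches from about 0.35 to 0.925 m from the base axis. Payload 6.4 kg.
Tool frame: the origin (TCP) lies midway between the tips of the shut fingers; the grasp point (between the pads) lies 19 mm behind it; y points along the fingers, z is the direction in which the jaws open and shut, and the axes are right-handed (so a half turn about y gives the same grasp; the last joint's range is limited). The gripper opens to 94 mm and grips with 3 to 60 N. Pads are 16 mm wide; open, the fingers measure 119 mm over their backs; the gripper's body (75 mm by 177 mm) begins 78 mm behind the grasp point.
Start: joints at [1.022, 0.245, 1.558, -0, 1.339, -0.174], TCP at [0.238, 0.605, 0.205] pointing down, gripper open.
Joint ranges: [-3.13, 3.13], [-1.02, 2.26], [0.13, 2.54], [-0.95, 4.09], [0.21, 2.88], [-2.74, 2.74]. Speed limits (rad/s): [2.57, 2.57, 3.14, 3.14, 3.14, 3.14].

### API

Orientations are given as a unit quaternion [w, x, y, z].
In Python, from cell import sense, camera, arm gives the robot as it stands.
- The arm moves only by the tool drive_tool, never from a script. Its argument "deltas" is text: rows parted by semicolons, each of 6 numbers parted by spaces: the shift along the tool's x, y, z in m, then the turn, a rotation vector about the tool's x, y, z in rad. A call has 1 to 20 rows; each row is the pose to reach, as a shift and turn from the pose measured when the call began, along the tool's axes at that moment; what a row does not reach only later rows make up. A row lasts 1/12 s, in which the tool goes at most 41.7 mm and 7.16 degrees, less where a joint would pass 70% of its speed; a pose out of reach is approached as far as the arm can. A call with a gripper value outside its range is refused whole. "grip" is the gripper's target within -1 to 1 (fully open at 1, half-way at 0, shut at -1), set as the call begins (left out, the last holds). The fingers move at their own pace and stop on an object; "squeeze" is the grip in N (left out, the last holds). Time passes only in rows, so rows that repeat a pose let the fingers close. It gives the time, the measured TCP pose, the force and the opening at its end, in the units of the state.
- sense(): the state, without advancing time (a new reading comes with each control period).
- camera(name): name is "scene" or "side" or "wrist"; returns a dict with "frame" (400x640x3 uint8, red, green, blue), "range_z" (400x640 float32, m along the optical axis (not along the pixel's ray), 0 where there is no reading), "intrinsics" (3x3 intrinsics, pixels), "k1" (the pictures are not rectified: a ray, as slopes to the right and down, at radius r is drawn at 1 + k1 r^2 times it, then the intrinsics apply), "eye" and "rotation" of the camera in the world. Camera axes: x right, y up, looking along -z (the intrinsics and any distortion apply to the point x, -y, -z); pixel columns grow to the right and rows downward; lengths in m; the calibration is good to about 2 mm. A picture is of the moment at which its call begins.
- arm.close_job(): hands the job in, once; it reports no verdict.
The state is a dict: "time": time; "qpos": joint angles; "joint_vel": joint speeds; "effort": joint torques, N m; "position": TCP position; "tool_rot": TCP orientation; "ft_force": force on the tool from outside, world axes, zero at the start; "wrist_torque": the same for the moment, N m; "gripper_width": finger opening in m.
Only numpy, scipy, OpenCV 4.12 (cv2) and the standard library are available. Lean on these libraries where they do the work, as an engineer would, in place of code of your own. Each camera call takes 0.05 s, during which the arm holds its last target. There are 200 camera calls.

## Working session

There is one attempt and no reset: what is moved stays moved. The work goes in short steps, Python scripts to look and compute and a tool call to move; the robot and the scene stay as the last step left them, time stands still between calls to the robot, and variables do not carry over. Pictures are saved under pics/ and viewed, about 8 in all and at most 12, crops included, and the job is handed in when it is done.

Besides the shell and the picture viewer there is one more tool, called as name(argument=value, ...), one argument or row to a line, values as JSON. drive_tool: Moves the arm, as the interface text tells. Its arguments: {"type":"object","properties":{"deltas":{"type":"string"},"grip":{"type":"number"},"squeeze":{"type":"number"}},"required":["deltas"]}

```bash
mkdir -p pics; ls; cat > h.py <<'E'
import numpy as np, cv2
from cell import sense, camera, arm
from scipy.spatial.transform import Rotation as R
def RM(r):
    r=np.array(r,float)
    return r if r.shape==(3,3) else R.from_quat(r,scalar_first=True).as_matrix()
def cloud(c):
    K=np.array(c["intrinsics"]);k1=c["k1"];h,w=c["range_z"].shape
    u,v=np.meshgrid(np.arange(w),np.arange(h))
    p=np.stack([u,v],-1).reshape(-1,1,2).astype(float)
    n=cv2.undistortPoints(p,K,np.array([k1,0,0,0,0.]))[:,0]
    z=c["range_z"].reshape(-1).astype(float)
    P=np.stack([n[:,0]*z,-n[:,1]*z,-z],1)@RM(c["rotation"]).T+np.array(c["eye"])
    P[z==0]=np.nan
    return P.reshape(h,w,3)
def save(c,n): cv2.imwrite("pics/"+n,c["frame"][:,:,::-1])
E
python3 - <<'E'
from h import *
s=sense();print(s)
for n in("scene","side","wrist"):
    c=camera(n);save(c,n+"0.png");np.save(n+"0.npy",cloud(c));print(n,c["eye"],c["rotation"],c["k1"],c["intrinsics"])
a=cv2.imread("pics/scene0.png");b=cv2.imread("pics/side0.png")
E
```

```text
pics
{'time': 0.0, 'qpos': array([ 1.02187145e+00,  2.45784064e-01,  1.55897373e+00, -1.80986518e-05,
        1.33865214e+00, -1.74115737e-01]), 'joint_vel': array([ 0.00057644,  0.001001  ,  0.00255071,  0.0025333 , -0.0019447 ,
       -0.0001676 ]), 'effort': array([ 1.77759332e-03, -4.15847003e+01, -3.14605737e+01,  6.85880799e-02,
        3.31822503e-02, -1.23873328e-04]), 'position': array([0.23766667, 0.6043754 , 0.20438619]), 'tool_rot': array([-0.69412293,  0.69532928, -0.13196066,  0.1315178 ]), 'ft_force': array([0.07685078, 0.30774751, 0.74573934]), 'wrist_torque': array([ 0.00967106, -0.01561167, -0.01760207]), 'gripper_width': 0.09439173470880911}
scene [1.30416781 0.17883482 0.90928521] [0.58583702 0.24824753 0.28785814 0.71575543] -0.08645649013700848 [[513.27995246   0.         318.53870474]
 [  0.         513.27995246 195.65856349]
 [  0.           0.           1.        ]]
side [ 0.27292173 -0.54071353  0.78316205] [ 0.88827605  0.39573552 -0.08417078 -0.21742661] -0.015240657137279425 [[400.45640039   0.         326.35154149]
 [  0.         400.45640039 209.89215855]
 [  0.           0.           1.        ]]
wrist [0.17162254 0.62983308 0.3844584 ] [ 0.8203301  -0.10198897 -0.06856742  0.55852958] -0.025773538215543415 [[289.31140104   0.         319.11161245]
 [  0.         289.31140104 197.43787188]
 [  0.           0.           1.        ]]
```

View pics/scene0.png

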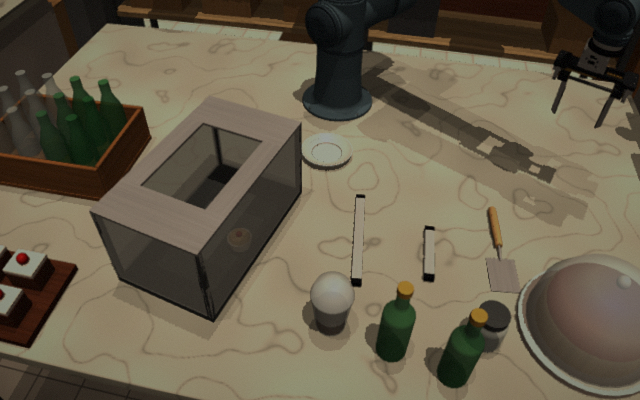

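View pics/side0.png

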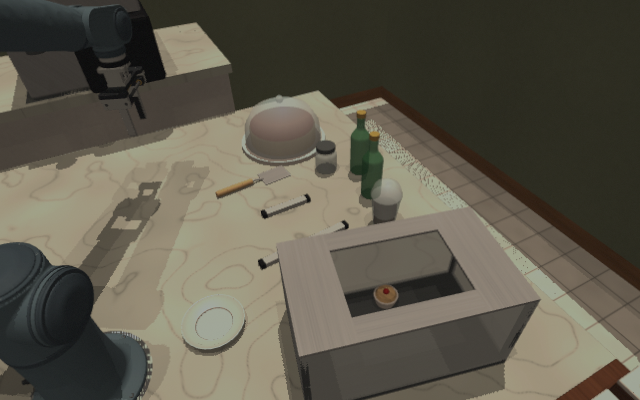

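The scene view shows the long rail from (361,197) to (356,283), the short rail near (429,253), the cup near (331,300) and the case at left with its hatch. The side view shows the tart inside near the +y wall at (386,295).

```bash
python3 - <<'E'
from h import *
P=np.load("scene0.npy");Q=np.load("side0.npy")
f=cv2.imread("pics/scene0.png")
def rect(X,name):
    r=cv2.minAreaRect(X[:,:2].astype(np.float32)*1000);print(name,len(X),r,"z",np.nanmedian(X[:,2]), cv2.boxPoints(r).round().tolist())
for n,(u0,u1,v0,v1) in dict(long=(345,370,190,290),short=(418,440,220,285)).items():
    X=P[v0:v1,u0:u1].reshape(-1,3);g=f[v0:v1,u0:u1].reshape(-1,3)
    X=X[(X[:,2]>.009)&(X[:,2]<.025)];rect(X,n)
for nm,A in(("scene",P),("side",Q)):
    X=A.reshape(-1,3);m=(X[:,2]>.205)&(X[:,2]<.235)&(X[:,0]>.3)&(X[:,0]<1.1)&(X[:,1]<.25)&(X[:,1]>-.4)
    T=np.zeros(A.shape[:2],np.uint8);T[m.reshape(T.shape)]=255
    n,l,st,_=cv2.connectedComponentsWithStats(T);i=1+np.argmax(st[1:,4]);sel=(l==i)
    print(st[i]);rect(A[sel],nm+" top")
    cs,h=cv2.findContours(sel.astype(np.uint8),cv2.RETR_CCOMP,cv2.CHAIN_APPROX_NONE)
    hs=[c for c,k in zip(cs,h[0]) if k[3]>=0];c=max(hs,key=len)[:,0];rect(A[c[:,1],c[:,0]],nm+" hatch")
# tart via side, cup via scene
X=Q[275:310,370:402].reshape(-1,3);X=X[X[:,2]<.12];print("tart",X.shape,np.nanmedian(X,0),np.nanmin(X,0),np.nanmax(X,0))
X=P[270:335,308:357].reshape(-1,3);X=X[X[:,2]>.04];print("cup",np.nanmedian(X,0),np.nanmin(X,0),np.nanmax(X,0))
X=Q[180:222,370:404].reshape(-1,3);X=X[X[:,2]>.04];print("cup",np.nanmedian(X,0),np.nanmin(X,0),np.nanmax(X,0))
E
```

```text
long 874 ((536.3431396484375, 138.94000244140625), (270.75506591796875, 22.124950408935547), 5.8322434425354) z 0.01389223667854006 [[401.0, 136.0], [403.0, 114.0], [672.0, 142.0], [670.0, 164.0]]
short 500 ((549.7831420898438, 300.7385559082031), (155.10459899902344, 21.96448516845703), 2.9421334266662598) z 0.013267137132021822 [[472.0, 308.0], [473.0, 286.0], [628.0, 294.0], [627.0, 316.0]]
[   89    96   212   164 12417]
scene top 12417 ((586.1912841796875, -184.26565551757812), (244.27130126953125, 414.35308837890625), 76.74849700927734) z 0.21954810494853527 [[357.0, -256.0], [760.0, -351.0], [816.0, -113.0], [413.0, -18.0]]
scene hatch 251 ((586.1333618164062, -185.41250610351562), (156.64662170410156, 227.15371704101562), 76.96527862548828) z 0.21835701771552563 [[458.0, -236.0], [679.0, -287.0], [714.0, -135.0], [493.0, -83.0]]
[  276   206   265   156 18086]
side top 18086 ((586.1173095703125, -183.17608642578125), (243.94752502441406, 411.3054504394531), 76.67268371582031) z 0.22006856240928302 [[358.0, -254.0], [758.0, -349.0], [814.0, -112.0], [414.0, -17.0]]
side hatch 353 ((585.5618896484375, -183.80844116210938), (155.11083984375, 223.36148071289062), 76.56990814208984) z 0.21883183093604552 [[459.0, -233.0], [676.0, -285.0], [712.0, -134.0], [495.0, -82.0]]
tart (1083, 3) [ 0.61919636 -0.10852535  0.03831997] [ 0.57682271 -0.14351541  0.010487  ] [ 0.68139339 -0.06940738  0.06500232]
cup [0.78867998 0.11738947 0.12571562] [0.73217673 0.0736529  0.04010429] [0.81026161 0.15676997 0.14549215]
cup [0.74947063 0.09345223 0.11232861] [ 0.63908119 -0.08538601  0.04002653] [0.80168795 0.21905549 0.22238584]
```

```bash
cat >> h.py <<'E'
YC=np.radians(-13.3);C=np.array([.586,-.184,0]);
RC=R.from_euler("z",YC).as_matrix()
def rot(yaw,pitch=0,sgn=1):
    # rail frame yaw, pitch>0: +x end down; tool x=sgn*rail x, y=down, z=jaw
    A=R.from_euler("ZY",[yaw,pitch]).as_matrix()
    ty=-A[:,2];tz=sgn*-A[:,1] ;tx=np.cross(ty,tz)
    return np.stack([tx,ty,tz],1)
def delta(p,Rt):
    s=sense();R0=RM(s["tool_rot"]);
    return np.r_[R0.T@(np.array(p)-s["position"]),R.from_matrix(R0.T@Rt).as_rotvec()].round(4)
E
python3 - <<'E'
from h import *
s=sense();print(RM(s["tool_rot"]).round(3))
for g in(1,-1):
    Rt=rot(np.radians(5.8),0,g);print(g,Rt.round(2).tolist(),delta([.536,.139,.12],Rt))
E
```

```text
[[ 0.931 -0.001  0.366]
 [-0.366 -0.001  0.931]
 [-0.    -1.    -0.001]]
1 [[-0.99, -0.0, 0.1], [-0.1, -0.0, -0.99], [0.0, -1.0, -0.0]] [ 4.4800e-01  8.5000e-02 -3.2380e-01  8.0000e-04  2.6655e+00  1.8000e-03]
-1 [[0.99, -0.0, -0.1], [0.1, -0.0, 0.99], [-0.0, -1.0, 0.0]] [ 0.448   0.085  -0.3238  0.0013 -0.4761 -0.0006]
```

drive_tool(
  deltas="0.112 0.014 -0.081 0 -0.119 0; 0.14 0.018 -0.10 0 -0.15 0; 0.17 0.022 -0.122 0 -0.18 0; 0.2 0.026 -0.144 0 -0.21 0; 0.23 0.03 -0.166 0 -0.24 0; 0.26 0.034 -0.188 0 -0.28 0; 0.29 0.038 -0.21 0 -0.31 0; 0.32 0.042 -0.23 0 -0.34 0; 0.35 0.046 -0.253 0 -0.37 0; 0.38 0.05 -0.275 0 -0.4 0; 0.41 0.054 -0.296 0 -0.44 0; 0.43 0.055 -0.311 0 -0.46 0; 0.448 0.055 -0.324 0.001 -0.476 -0.001; 0.448 0.055 -0.324 0.001 -0.476 -0.001; 0.448 0.055 -0.324 0.001 -0.476 -0.001",
  grip=0.2,
)

```text
time: 1.4
position: [0.5372, 0.1362, 0.1496]
tool_rot: [-0.706, 0.707, 0.034, -0.034]
ft_force: [-0.2, 0.4, 0.8]
gripper_width: 0.0566
```

```bash
python3 - <<'E'
from h import *
s=sense();print(s["time"],s["position"],s["qpos"].round(2),s["gripper_width"])
c=camera("wrist");save(c,"wrist1.png");P=cloud(c)
X=P.reshape(-1,3);m=(X[:,2]>.008)&(X[:,2]<.022)&(abs(X[:,0]-.536)<.16)&(abs(X[:,1]-.139)<.04)
r=cv2.minAreaRect((X[m][:,:2]*1000).astype(np.float32));print(r,np.median(X[m][:,2]))
print(delta([.536,.139,.003],rot(np.radians(5.8),0,-1)))
E
```

```text
1.4 [0.53722345 0.13620527 0.14964054] [ 0.04  0.08  1.85 -0.    1.21 -1.62] 0.056606523361631605
((530.6829833984375, 138.7686767578125), (255.4370574951172, 22.08734893798828), 5.720585823059082) 0.014748751680660976
[ 0.      0.1466  0.0011  0.     -0.003  -0.0006]
```

View pics/wrist1.png

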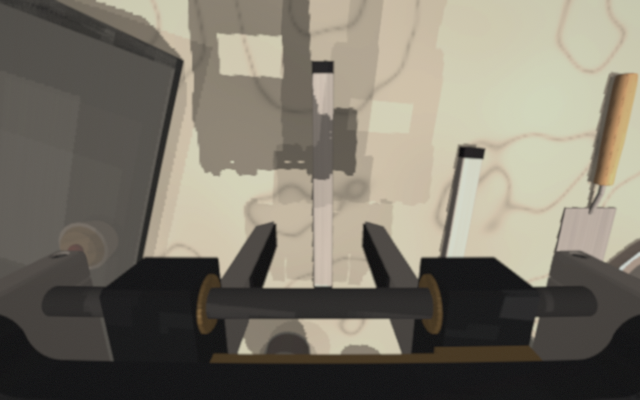

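The wrist view shows the rail centred between the fingers (near end plug at (322,67)), with the short rail to the right. Descending.

drive_tool(
  deltas="0 0.03 0.0013 0 -0.003 0; 0 0.06 0.0013 0 -0.003 0; 0 0.09 0.0013 0 -0.003 0; 0 0.115 0.0013 0 -0.003 0; 0 0.13 0.0013 0 -0.003 0; 0 0.138 0.0013 0 -0.003 0; 0 0.143 0.0013 0 -0.003 0; 0 0.146 0.0013 0 -0.003 0; 0 0.146 0.0013 0 -0.003 0; 0 0.146 0.0013 0 -0.003 0",
)

```text
time: 2.28
position: [0.5368, 0.1396, 0.0047]
tool_rot: [0.706, -0.706, -0.036, 0.035]
ft_force: [-0.6, -0.2, -0.2]
gripper_width: 0.0561
```

drive_tool(
  deltas="0 0 0 0 0 0; 0 0 0 0 0 0; 0 0 0 0 0 0; 0 0 0 0 0 0; 0 0 0 0 0 0; 0 0 0 0 0 0; 0 0 0 0 0 0; 0 0 0 0 0 0",
  grip=-1,
  squeeze=45,
)

```text
time: 2.95
position: [0.5368, 0.1396, 0.0048]
tool_rot: [-0.706, 0.706, 0.036, -0.035]
ft_force: [-0.1, -0.7, 1.8]
gripper_width: 0.0215
```

drive_tool(
  deltas="0 -0.005 0 0 0 0; 0 -0.02 0 0 0 0; 0 -0.045 0 0 0 0; 0 -0.08 0 0 0 0; 0 -0.11 0 0 0 0; 0 -0.14 0 0 0 0; 0 -0.17 0 0 0 0; 0 -0.2 0 0 0 0; 0 -0.23 0 0 0 0; 0 -0.26 0 0 0 0; 0 -0.29 0 0 0 0; 0 -0.31 0 0 0 0; 0 -0.33 0 0 0 0; 0 -0.33 0 0 0 0",
)

```text
time: 4.12
position: [0.5379, 0.1396, 0.3398]
tool_rot: [-0.706, 0.706, 0.039, -0.033]
ft_force: [0.2, -0.1, 0.3]
gripper_width: 0.0218
```

```bash
cat >> h.py <<'E'
def railfit(n):
    c=camera(n);P=cloud(c);s=sense();T=RM(s["tool_rot"])
    L=(P.reshape(-1,3)-s["position"])@T   # tool frame
    m=(abs(L[:,0])<.16)&(abs(L[:,1])<.035)&(abs(L[:,2])<.016)
    return c,P,L,m.reshape(400,640),s
E
python3 - <<'E'
from h import *
c,P,L,m,s=railfit("scene");save(c,"lift.png")
print(s["position"],s["ft_force"],s["gripper_width"],m.sum(),s["qpos"].round(2))
X=L[m.ravel()];print("tool-frame x span",np.percentile(X[:,0],[0,1,99,100]))
for a in np.arange(-.14,.15,.04):
    k=abs(X[:,0]-a)<.02
    if k.sum(): print(round(a,2),k.sum(),np.percentile(X[k][:,1],[5,50]).round(4),np.median(X[k][:,2]).round(4))
# next: above hatch, tilted 15deg: rail mid 13... 
E
```

```text
[0.53714104 0.13959884 0.33694801] [-0.42278798  0.51797099 -1.59513452] 0.021377145233120103 1189 [ 0.05 -0.06  1.65 -0.    1.55 -1.62]
tool-frame x span [-0.13281306 -0.12667202  0.13388113  0.135151  ]
-0.14 28 [-0.0125 -0.0109] 0.0026
-0.1 111 [-0.0122 -0.0108] 0.0027
-0.06 116 [-0.0126 -0.0109] 0.0013
-0.02 136 [-0.014  -0.0121] 0.0
0.02 254 [-0.0299 -0.0124] -0.0003
0.06 182 [-0.0136 -0.012 ] -0.0007
0.1 207 [-0.0136 -0.0123] -0.0003
0.14 155 [-0.0137 -0.0104] -0.0009
```

View pics/lift.png

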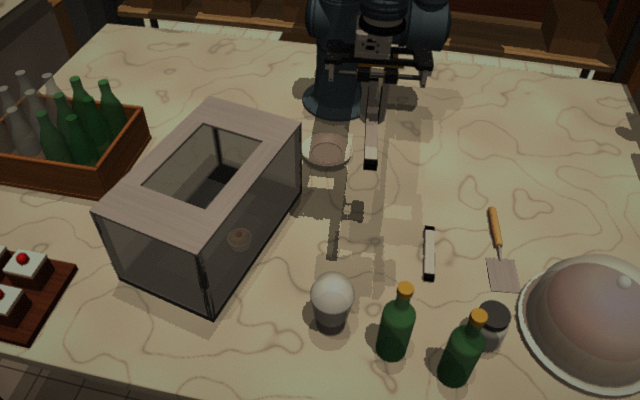

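```bash
cat >> h.py <<'E'
def tgt(xm,zm,p,dy=0):
    T=rot(YC,np.radians(p),-1)
    return RC@np.array([xm,dy,0])+C+[0,0,zm]+.005*T[:,1],T
def to(xm,zm,p,dy=0): return delta(*tgt(xm,zm,p,dy))
def chk():
    s=sense();T=RM(s["tool_rot"]);m=s["position"]-.005*T[:,1]
    f=lambda v:(RC.T@(v-C)).round(4)
    print("t",round(s["time"],2),"mid",f(m),"a",f(m+.1325*T[:,0]),"b",f(m-.1325*T[:,0]),"F",s["ft_force"].round(1),"w",round(s["gripper_width"],4),s["qpos"].round(2))
E
python3 -c "
from h import *
chk();print(to(-.035,.33,0),to(-.035,.33,15))"
```

```text
t 4.17 mid [-0.122   0.3037  0.3419] a [0.0032 0.3471 0.3427] b [-0.2472  0.2603  0.3412] F [-0.4  0.5 -1.6] w 0.0214 [ 0.05 -0.06  1.65 -0.    1.55 -1.62]
[-0.0173  0.0119 -0.3154 -0.0006  0.3337  0.0057] [-0.0186  0.0118 -0.315   0.0431  0.3319  0.265 ]
```

drive_tool(
  deltas="-0.001 0.001 -0.02 0.003 0.021 0.017; -0.003 0.002 -0.05 0.007 0.053 0.042; -0.005 0.003 -0.08 0.011 0.084 0.067; -0.006 0.004 -0.11 0.015 0.116 0.092; -0.008 0.005 -0.14 0.019 0.147 0.118; -0.01 0.006 -0.17 0.023 0.179 0.143; -0.012 0.007 -0.2 0.027 0.211 0.168; -0.014 0.009 -0.23 0.031 0.242 0.193; -0.015 0.01 -0.26 0.036 0.274 0.219; -0.017 0.011 -0.285 0.039 0.3 0.24; -0.018 0.012 -0.305 0.042 0.321 0.257; -0.0186 0.0118 -0.315 0.043 0.332 0.265; -0.0186 0.0118 -0.315 0.043 0.332 0.265; -0.0186 0.0118 -0.315 0.043 0.332 0.265; -0.0186 0.0118 -0.315 0.043 0.332 0.265",
)

```text
time: 5.42
position: [0.5505, -0.1744, 0.3248]
tool_rot: [0.707, -0.686, 0.172, 0.011]
ft_force: [0.6, -0.2, -1.6]
gripper_width: 0.0214
```

```bash
python3 - <<'E'
from h import *
chk();print(to(-.035,.222,15))
c,P,L,m,s=railfit("side");save(c,"hover.png");X=L[m.ravel()]
print(len(X),np.percentile(X[:,0],[1,99]))
for a in np.arange(-.12,.13,.04):
    k=abs(X[:,0]-a)<.02
    if k.sum(): print(round(a,2),k.sum(),np.percentile(X[k],50,axis=0).round(4))
E
```

```text
t 5.42 mid [-0.0354  0.0012  0.3296] a [0.0925 0.0014 0.2952] b [-0.1634  0.001   0.3639] F [ 0.6 -0.2 -1.6] w 0.0214 [-0.47  0.18  1.44 -0.06  1.78 -1.82]
[ 0.0283  0.1038 -0.0012 -0.0002  0.0015 -0.0004]
2237 [-0.13387837  0.12911134]
-0.12 393 [-0.1192 -0.0086 -0.0057]
-0.08 373 [-0.0808 -0.0085 -0.0073]
-0.04 354 [-0.0404 -0.0086 -0.0067]
0.0 306 [-0.0086 -0.0101  0.0084]
0.04 276 [ 0.0419 -0.0083 -0.0087]
0.08 297 [ 0.0803 -0.0082 -0.0068]
0.12 238 [ 0.1161 -0.0081 -0.0073]
```

View pics/hover.png

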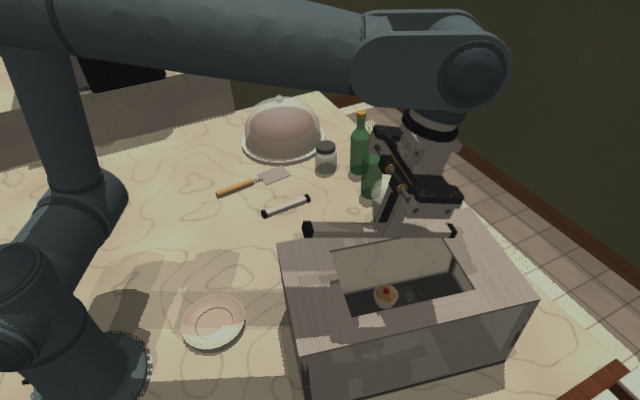

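The rail sits tilted over the hatch, with its ends at (308,228) and (453,230), and stays aligned with the tool. Lowering the far end through.

drive_tool(
  deltas="0.003 0.01 0 0 0.001 0; 0.008 0.029 -0.001 0 0.0015 0; 0.0135 0.05 -0.001 0 0.0015 0; 0.019 0.07 -0.001 0 0.0015 0; 0.024 0.089 -0.001 0 0.0015 0; 0.027 0.1 -0.001 0 0.0015 0; 0.028 0.104 -0.001 0 0.0015 0; 0.028 0.104 -0.001 0 0.0015 0; 0.028 0.104 -0.001 0 0.0015 0; 0.028 0.104 -0.001 0 0.0015 0",
)

```text
time: 6.3
position: [0.5513, -0.1755, 0.2189]
tool_rot: [0.707, -0.686, 0.172, 0.01]
ft_force: [-0.7, 0.3, -1.4]
gripper_width: 0.0209
```

```bash
python3 - <<'E'
from h import *
chk();print(to(.0,.213,15),to(.032,.205,15),to(.032,.160,15),to(.032,.16,0))
E
```

```text
t 6.3 mid [-0.0345  0.0003  0.2238] a [0.0936 0.0003 0.1898] b [-1.625e-01  2.000e-04  2.577e-01] F [-0.7  0.3 -1.4] w 0.0209 [-0.47  0.24  1.55 -0.06  1.6  -1.81]
[ 0.036   0.0016 -0.0003  0.0008  0.0003  0.0028] [ 0.069   0.0011 -0.0003  0.0008  0.0003  0.0028] [ 0.0806  0.0446 -0.0003  0.0008  0.0003  0.0028] [ 0.0819  0.0445 -0.0003  0.0007  0.0004 -0.259 ]
```

drive_tool(
  deltas="0.005 0 0 0 0 0.003; 0.015 0.001 0 0 0 0.003; 0.026 0.001 0 0 0 0.003; 0.036 0.001 0 0 0 0.003; 0.047 0.001 0 0 0 0.003; 0.058 0.001 0 0 0 0.003; 0.065 0.001 0 0 0 0.003; 0.069 0.001 0 0 0 0.003; 0.069 0.001 0 0 0 0.003; 0.069 0.001 0 0 0 0.003; 0.069 0.001 0 0 0 0.003",
)

```text
time: 7.22
position: [0.6159, -0.1908, 0.2006]
tool_rot: [0.707, -0.686, 0.173, 0.011]
ft_force: [-0.0, -0.6, -1.4]
gripper_width: 0.0213
```

```bash
python3 - <<'E'
from h import *
chk();print(to(.032,.160,15))
c=camera("side");save(c,"w3.png")
E
```

```text
t 7.22 mid [0.0319 0.0003 0.2054] a [0.1599 0.0003 0.1711] b [-9.610e-02  2.000e-04  2.397e-01] F [-0.  -0.6 -1.4] w 0.0213 [-0.45  0.41  1.38 -0.06  1.61 -1.78]
[ 0.0118  0.0438 -0.0002  0.0009  0.0003 -0.    ]
```

View pics/w3.png

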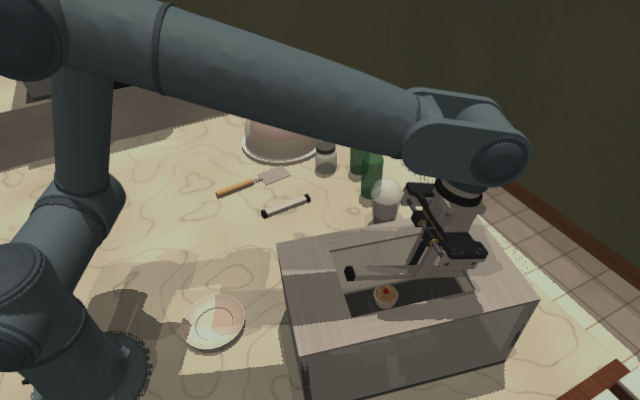

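The near end (348,272) clears the hatch's near edge, and the far end is under the plate. Lowering straight down, then levelling.

drive_tool(
  deltas="0.001 0.004 0 0 0 0; 0.003 0.011 0 0 0 0; 0.005 0.019 0 0 0 0; 0.007 0.027 0 0 0 0; 0.009 0.035 0 0 0 0; 0.011 0.041 0 0 0 0; 0.012 0.044 0 0 0 0; 0.012 0.044 0 0 0 0; 0.012 0.044 0 0 0 0; 0.012 0.044 0 0 0 0",
)

```text
time: 8.1
position: [0.6163, -0.191, 0.1555]
tool_rot: [0.707, -0.686, 0.172, 0.01]
ft_force: [0.1, 0.0, -1.5]
gripper_width: 0.0217
```

```bash
python3 - <<'E'
from h import *
chk();print(to(.032,.160,8),to(.032,.160,0),to(.01,.160,0))
E
```

```text
t 8.1 mid [0.0324 0.0002 0.1603] a [0.1604 0.0002 0.1262] b [-0.0956  0.0002  0.1945] F [ 0.1  0.  -1.5] w 0.0217 [-0.45  0.45  1.41 -0.06  1.54 -1.78]
[ 0.0003  0.0004 -0.0002  0.0011  0.0003 -0.1213] [ 1.000e-03  3.000e-04 -2.000e-04  1.100e-03  3.000e-04 -2.609e-01] [-2.020e-02  5.900e-03 -2.000e-04  1.100e-03  3.000e-04 -2.609e-01]
```

drive_tool(
  deltas="0 0 0 0.001 0 -0.03; 0 0 0 0.001 0 -0.07; 0 0 0 0.001 0 -0.12; 0.001 0 0 0.001 0 -0.17; 0.001 0 0 0.001 0 -0.22; 0.001 0 0 0.001 0 -0.25; 0.001 0 0 0.001 0 -0.261; 0.001 0 0 0.001 0 -0.261; -0.003 0.001 0 0.001 0 -0.261; -0.008 0.002 0 0.001 0 -0.261; -0.013 0.004 0 0.001 0 -0.261; -0.018 0.005 0 0.001 0 -0.261; -0.02 0.006 0 0.001 0 -0.261; -0.02 0.006 0 0.001 0 -0.261; -0.02 0.006 0 0.001 0 -0.261; -0.02 0.006 0 0.001 0 -0.261",
)

```text
time: 9.43
position: [0.5961, -0.1863, 0.155]
tool_rot: [-0.702, 0.702, -0.082, 0.082]
ft_force: [0.1, 0.6, 0.1]
gripper_width: 0.0218
```

```bash
python3 - <<'E'
from h import *
chk()
c,P,L,m,s=railfit("side");save(c,"final.png");X=L[m.ravel()];print(len(X))
for a in np.arange(-.12,.13,.04):
    k=abs(X[:,0]-a)<.02
    if k.sum(): print(round(a,2),k.sum(),np.percentile(X[k],50,axis=0).round(4))
E
```

```text
t 9.43 mid [1.04e-02 1.00e-04 1.60e-01] a [0.1429 0.0002 0.16  ] b [-1.221e-01  1.000e-04  1.599e-01] F [0.1 0.6 0.1] w 0.0218 [-0.48  0.23  1.67  0.    1.24 -1.82]
1024
-0.12 65 [-0.1051 -0.0092 -0.0036]
-0.08 291 [-0.0803 -0.009  -0.0043]
-0.04 281 [-0.0395 -0.0089 -0.005 ]
0.0 176 [-0.0096 -0.0102  0.0056]
0.08 28 [ 0.0956 -0.0038 -0.0103]
0.12 183 [ 0.1157 -0.0083 -0.0051]
```

View pics/final.png

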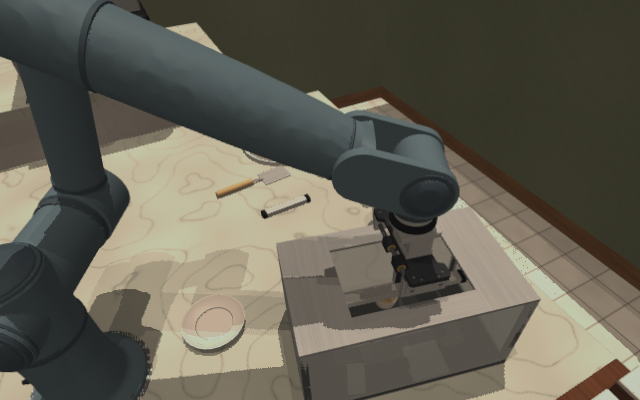

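The rail is inside, level under the top plate. The tart still stands near (386,300) and the short rail near (286,207). Handing in.

```bash
python3 -c "
from h import *
print(arm.close_job());chk()"
```

```text
the job is handed in; nothing more can be done
None
the job is handed in; nothing more can be done
```

I picked up the long rail at its middle and tilted it 15°. I worked its far end diagonally down through the hatch, then lowered it and levelled it. The job was handed in at 9.4 s of the 48 s, with the gripper still holding the rail; no verdict is reported.

**Last checks before handing in:**
- **Position:** the rail's middle is at x 0.010, y 0.000, z 0.160 m in the case frame. Both ends are at z 0.160, so it is level and along the case. These come from the arm's pose and the measured grasp.
- **Grip:** the finger opening is 21.8 mm on the 22 mm rail, at a 45 N squeeze.
- **Contact:** the wrist force is below 1 N, so there is no sign of the rail touching anything.
- **Part way through the hatch:** one end was at z 0.190 m and the other at 0.258 m, against a top plate at 0.220 m.
- **Tart and short rail:** by eye they are where they were in the last picture; I did not measure them again.
- **Dessert cup:** it was hidden behind the arm in that picture. It looked unmoved in the one taken with the rail part way through the hatch.

The depth camera agreed with the rail's pose to within a few millimetres. It put the rail about 3 mm lower on the fingers than I assumed, which is well within the limits. Nothing failed.

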